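# Eject a tested filter module and hold it in the inspection corner

## Robot

A 6-joint arm with a two-finger parallel gripper is mounted at the origin on the work surface. World frame = base frame: x ahead of the robot, y to its left, z up, the work surface at z = 0. Lengths are in m, angles in rad, forces in N, time in s.
With the tool pointing down it reaches from about 0.375 to 0.975 m from the base axis. Payload 3.8 kg.
Tool frame: the origin (TCP) lies midway between the tips of the shut fingers; the grasp point (between the pads) lies 19 mm behind it; z points along the fingers, y is the line along which they close (so a half turn about z gives the same grasp; the last joint's range is limited). The gripper opens to 88 mm and grips with 3 to 60 N. Pads are 18 mm wide; open, the fingers measure 123 mm over their backs; the gripper's body (75 mm by 187 mm) begins 45 mm behind the grasp point.
Start: joints at [-1.166, 0.264, 1.604, -0, 1.274, -0.037], TCP at [0.289, -0.61, 0.239] pointing down, gripper open.
Joint ranges: [-2.63, 2.63], [-0.94, 2.18], [0.31, 2.57], [-1.31, 4.45], [0, 2.66], [-2.55, 2.55]. Speed limits (rad/s): [2.57, 2.57, 3.14, 3.14, 3.14, 3.14].

## Interface

Orientations are given as a rotation vector (axis times angle).
In Python, from cell import manip, inverse_kinematics, cams, order gives the robot as it stands. Calls block until the motion is done:
- manip.move_pose(position, orientation): joint-space move of the TCP to a pose.
- manip.move_linear(position, rate=0.15, rot=None): straight line of the TCP; rot=None keeps the orientation; rate is the mean speed in m/s.
- manip.set_joints(angles): joint-space move.
- manip.set_gripper(opening, force=None): finger opening in m; force is the grip in N (None keeps the last); returns when the fingers have stopped.
- manip.dwell(seconds).
- inverse_kinematics(position, orientation): joint angles nearest the present ones, or None.
- manip.state(): the state.
- cams.capture(name): name is "scene" or "top" or "wrist"; returns a dict with "image" (400x640x3 uint8, blue, green, red), "z_map" (400x640 float32, m along the optical axis (not along the pixel's ray), 0 where there is no reading), "intrinsics" (3x3 intrinsics, pixels), "position" and "orientation" of the camera in the world; the wrist camera has in their place "T_tool_cam" (4x4, takes a point from camera to tool coordinates, whose origin is the TCP and whose axes are the flange's). Camera axes: x right, y down, z forward; pixel columns grow to the right and rows downward; lengths in m; the calibration is good to about 2 mm. A picture is of the moment at which its call begins: read the wrist's pose just before it.
A pose or a line that the arm cannot do raises manip.IKError and nothing moves.
- order.close_job(): hands the job in; it is judged then, once.
The state is a dict: "clock": time; "joint_pos": joint angles; "joint_velocities": joint speeds; "tau": joint torques, N m; "tool_pos": TCP position; "tcp_rot": TCP orientation; "contact_force": force on the tool from outside, world axes, zero at the start; "moment": the same for the moment, N m; "gripper_width": finger opening in m; "grasp_force": force on a finger pad.
Only numpy, scipy, OpenCV 4.12 (cv2) and the standard library are available. Lean on these libraries where they do the work, as an engineer would, in place of code of your own. Each camera call takes 0.05 s, during which the arm holds its last target. There are 200 camera calls.

## Task

A tested module is still inside the tunnel of the test nest: pull the sprung lever by its red knob through its full stroke so that the module is pushed out onto the apron, then ease the lever all the way back slowly, never letting it snap back. Take the module to the white inspection stage and press it into the corner, flat on the stage, its long side flush against the long dark fence and its end against the short brass fence, pressing firmly on both fences at once, and finish while still holding it pressed there. Leave the solder spool and the meter where they are.

Things in the scene. Friction and masses are not known exactly. Their poses are not given: they have to be found in the camera images.
- module: Aluminium filter module with a black top and a yellow label, a block 56 (its x) x 40 (its y) x 40 mm high, 0.15 to 0.31 kg. Origin: centre of its underside, z up. It starts inside the nest's tunnel, long side along the tunnel.
- nest: Test nest fixed to the bench: dark base 220 x 76 mm, 10 mm thick, with a blue-walled tunnel (62 mm wide outside, 46 mm inside, top of its clear cover 56 mm above the bench). Origin: middle of the tunnel mouth, at bench level. The tunnel runs from there 120 mm along the nest's +x; the open apron lies towards -x.
- apron (a point): Where the module's underside centre lands after a full stroke (give or take 10 mm): on the apron, 10 mm above the bench, 40 mm in front (-x) of the tunnel mouth. Axes as the nest's. A brass ejector coupled to the lever pushes the module out 75 mm and goes back with the lever; the module stays out. A lip 6 mm high crosses the apron's end, 50 mm further to -x.
- pivot (a point): The lever's vertical pivot axis, at the bar's underside, 60 mm above the bench; in the nest frame x = 32, y = -80 mm. Axes as the nest's. The pivot's top is 72 mm above the bench.
- lever (a joint): Angle of the sprung lever, a flat bar 60 to 70 mm above the bench swinging over the tunnel. 0 = at rest, 0.9 rad = end stop (full stroke, over 0.83 counts). Grows counter-clockwise seen from above: the knob is pulled to the nest's -x. A spring returns it; the pull at the knob grows from 4.5 to 11 N. Let go, it snaps back; faster than 2.5 rad/s (0.4 m/s at the knob) counts as snapping.
- lever_knob (a point): Middle of the red knob at the lever's end, an upright cylinder of 24 mm diameter, from 76 to 112 mm above the bench, this point at 94 mm. It lies 165 mm from the pivot axis; at rest it is at x = 104, y = 69 mm in the nest frame, at full stroke x = -40, y = 69 mm; nothing stands beside it.
- stage: White inspection stage fixed to the bench, a plate 170 (x) x 140 (y) mm, top 20 mm above the bench. Origin: centre of its underside. Two fences 14 mm high above the plate's top (34 mm above the bench) and 14 mm thick stand on it. Plate and fences are polished smooth (friction about 0.2).
- corner (a point): The corner of the stage where the inner faces of the two fences meet, at the height of the plate's top (20 mm above the bench); axes as the stage's. The free room lies towards -x and -y of the stage: seated, the module's centre is 28 mm towards -x and 20 mm towards -y from here (either end of it may be foremost).
- fence_long: Dark steel fence, 110 mm along the stage's x, on its +y side; its inner face looks to the stage's -y and touches the module's long side. Origin: centre of its underside.
- fence_short: Brass fence, 70 mm along the stage's y, on its +x side; its inner face looks to the stage's -x and touches the module's end. Origin: centre of its underside.
- spool: Bystander: blue solder spool standing on its flange, 58 mm diameter, 34 mm high. Origin: centre of its underside.
- meter: Bystander: orange and black hand-held meter lying flat, 150 x 76 x 34 mm. Origin: centre of its underside.
There are look-alikes about, which are no part of the job. What is shaped like the module but pink or turquoise is not meant.

How it is judged:
By the outcome, as a careful person would: the job done as asked, in the order asked, and still so for the second after the job is handed in, while the arm keeps its last pose, push and grip.
It also fails if it takes over 64 s, if anything falls off the work surface, if the arm or the gripper's body presses on something with over 40 N, if the wrist force passes 120 N, or if a joint passes its speed limit or range.

## Working session

There is one attempt and no reset: what is moved stays moved. The work goes in short steps, each a Python script; the robot and the scene stay as the last script left them, time stands still between calls to the robot, and variables do not carry over. Pictures are saved under pics/ and viewed, at most 10 in all, crops included, and the job is handed in when it is done.

```bash
ls; mkdir -p pics
python3 - <<'E'
from cell import manip,cams
import cv2,numpy as np
print(manip.state())
for n in("scene","top"):
    c=cams.capture(n); np.savez(f"{n}.npz",**c); cv2.imwrite(f"pics/{n}.png",c["image"]); print(n,c["position"],c["orientation"],c["intrinsics"])
E
```

```text
pics
{'clock': 0.0, 'joint_pos': array([-1.16589158e+00,  2.64744201e-01,  1.60536647e+00, -8.45640365e-06,
        1.27372241e+00, -3.68873609e-02]), 'joint_velocities': array([ 0.0019968 , -0.00010772,  0.00041374, -0.00072887, -0.00231689,
        0.00043862]), 'tau': array([-1.29318272e-03, -5.02120006e+01, -3.56875813e+01,  7.27741281e-02,
        2.95114657e-02, -2.19896433e-04]), 'tool_pos': array([ 0.28832361, -0.60952898,  0.23739812]), 'tcp_rot': array([-3.06310813e+00, -6.87857012e-01,  6.55949660e-04]), 'contact_force': array([0.17183272, 0.12574781, 0.03012394]), 'moment': array([-0.00164277, -0.00990276,  0.01788707]), 'grasp_force': 0.0, 'gripper_width': 0.08830183338989768}
scene [ 1.23285809 -0.01098401  1.24714644] [-1.93702988 -1.88936992  0.50325678] [[510.00815302   0.         322.75589142]
 [  0.         510.00815302 205.20709682]
 [  0.           0.           1.        ]]
top [0.4932605  0.02535578 0.87717244] [-2.1657222   2.15010512 -0.11636032] [[397.87509863   0.         319.99609997]
 [  0.         397.87509863 197.20428221]
 [  0.           0.           1.        ]]
```

View pics/top.png

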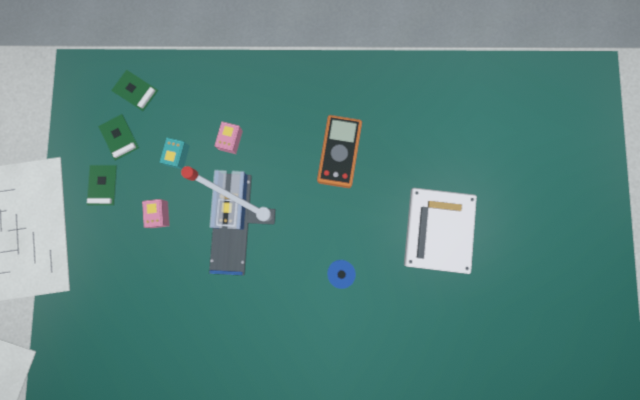

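View pics/scene.png

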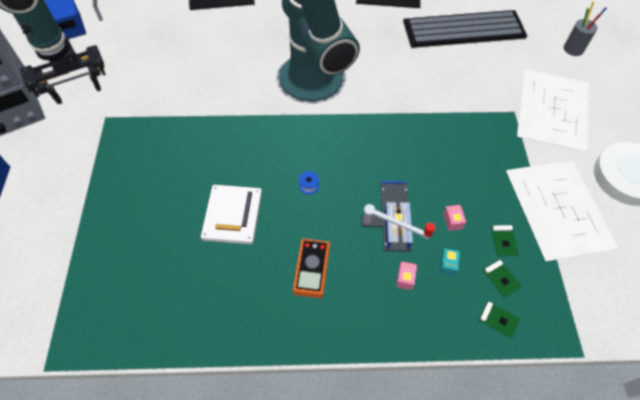

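Top view: the module is in the tunnel at (227,210), seen through the clear cover. Candidates for it are pink (229,137), pink (154,213) and turquoise (173,152), all of which are decoys, and the block at (227,210), which I choose. The knob is at (189,173), the pivot at (263,214), the stage at (441,231), the spool at (341,274) and the meter at (340,151).

```bash
cat > h.py <<'E'
import numpy as np,cv2
from scipy.spatial.transform import Rotation as Ro
def Rc(c): return Ro.from_rotvec(c["orientation"]).as_matrix()
def plane(c,uv,z,R=None,p=None):
    R=Rc(c) if R is None else R; p=c["position"] if p is None else p
    uv=np.atleast_2d(np.asarray(uv,float)); d=np.c_[uv,np.ones(len(uv))]@np.linalg.inv(c["intrinsics"]).T@R.T
    return p+d*((z-p[2])/d[:,2])[:,None]
def cloud(c,R=None,p=None):
    R=Rc(c) if R is None else R; p=c["position"] if p is None else p
    v,u=np.mgrid[:400,:640]; d=np.stack([u,v,np.ones_like(u)],-1)@np.linalg.inv(c["intrinsics"]).T
    return (d*c["z_map"][...,None])@R.T+p
def blob(m):
    n,l,s,ce=cv2.connectedComponentsWithStats(m.astype(np.uint8)); i=1+np.argmax(s[1:,4]); return l==i,ce[i],s[i,4]
def rect(c,m,z):
    v,u=np.nonzero(cv2.morphologyEx(m.astype(np.uint8),cv2.MORPH_OPEN,np.ones((2,2))))
    P=plane(c,np.c_[u,v],z)[:,:2]; r=cv2.minAreaRect((P*1000).astype(np.float32)); return r
def col(c): return cv2.cvtColor(c["image"],cv2.COLOR_BGR2HSV)
E
python3 - <<'E'
from h import *
for n in("top","scene"):
    c=dict(np.load(n+".npz")); h=col(c).astype(int); H,S,V=h[...,0],h[...,1],h[...,2]; P=cloud(c)
    X,Y,Z=P[...,0],P[...,1],P[...,2]
    reg=lambda a,b,e,f:(X>a)&(X<b)&(Y>e)&(Y<f)
    st=reg(.3,.55,-.36,-.12)
    print(n,"bench z",np.median(Z[reg(.3,.7,-.1,-.02)&(S>100)]))
    m,ce,a=blob(((H<8)|(H>172))&(S>150)&(V>60)&reg(.4,.7,.2,.45)); t=m&(Z>.1)
    print("knob",a,ce,"top cloud",P[t].mean(0) if t.any() else 0,"plane",plane(c,ce,.112 if n=="top" else .1))
    m,ce,a=blob(((S<40)&(V>60))&(Z>.06)&reg(.38,.55,.1,.2)); print("pivot?",a,ce,plane(c,ce,.072),np.median(Z[m]))
    m,ce,a=blob((S<40)&(V>150)&st); m2=cv2.morphologyEx(m.astype(np.uint8),cv2.MORPH_CLOSE,np.ones((15,15)))
    print("stage",rect(c,m2,.02),np.median(Z[m]))
    m,ce,a=blob((V<100)&(S<80)&st&(Z>.015)); print("long",ce,a,rect(c,m,.034),np.median(Z[m]))
    m,ce,a=blob((H>10)&(H<28)&(S>90)&st&(Z>.015)); print("short",ce,a,rect(c,m,.034),np.median(Z[m]))
    m,ce,a=blob(reg(.3,.6,.1,.32)&(Z>.004)&(V<110)&(S<100)); print("apron",a,ce,rect(c,m,.01),np.median(Z[m]))
    m,ce,a=blob((H>20)&(H<33)&(S>100)&reg(.4,.53,.18,.28)); print("label",a,ce,plane(c,ce,.05))
    m,ce,a=blob((H>100)&(H<130)&(S>120)&reg(.2,.4,-.1,.1)); print("spool",plane(c,ce,.034))
    m,ce,a=blob((H>5)&(H<16)&(S>150)&reg(.4,.8,-.15,.1)); print("meter",rect(c,m,.034))
a=cv2.imread("pics/top.png"); b=np.hstack([cv2.resize(a[160:285,180:280],None,fx=4,fy=4,interpolation=cv2.INTER_CUBIC),cv2.resize(a[180:280,400:485],None,fx=4,fy=5,interpolation=cv2.INTER_CUBIC)]); cv2.imwrite("pics/crop.png",b)
E
```

```text
top bench z 0.0012750351636522383
knob 83 [187.54216867 172.30120482] top cloud [0.6295853  0.29139797 0.11167897] plane [[0.62952705 0.2912881  0.112     ]]
pivot? 70 [262.64285714 217.15714286] [[0.5453921  0.14823514 0.072     ]] 0.07232734164071736
stage ((495.6761169433594, -225.66220092773438), (141.04432678222656, 116.91979217529297), 83.81492614746094) 0.020130966406793238Traceback (most recent call last):
  File "<stdin>", line 13, in <module>
  File "h.py", line 13, in blob
    n,l,s,ce=cv2.connectedComponentsWithStats(m.astype(np.uint8)); i=1+np.argmax(s[1:,4]); return l==i,ce[i],s[i,4]
                                                                       ~~~~~~~~~^^^^^^^^^
    return _wrapfunc(a, 'argmax', axis=axis, out=out, **kwds)
    return bound(*args, **kwds)
ValueError: attempt to get argmax of an empty sequence
```

```bash
cat > m.py <<'E'
from h import *
a=cv2.imread("pics/top.png"); b=np.hstack([cv2.resize(a[160:285,180:280],None,fx=4,fy=4,interpolation=cv2.INTER_CUBIC),cv2.resize(a[180:280,400:485],None,fx=4,fy=5,interpolation=cv2.INTER_CUBIC)]); cv2.imwrite("pics/crop.png",b)
for n in("top","scene"):
    c=dict(np.load(n+".npz")); h=col(c).astype(int); H,S,V=h[...,0],h[...,1],h[...,2]; P=cloud(c)
    X,Y,Z=P[...,0],P[...,1],P[...,2]
    reg=lambda a,b,e,f:(X>a)&(X<b)&(Y>e)&(Y<f)
    st=reg(.38,.65,-.36,-.12)
    print(n)
    def do(name,mask,f):
        try: m,ce,a=blob(mask); print(name,a,ce.round(1),"z",np.median(Z[m]).round(4),f(m,ce))
        except ValueError as e: print(name,"none")
    do("knob",((H<8)|(H>172))&(S>150)&(V>60)&reg(.5,.75,.2,.45),lambda m,ce:(P[m&(Z>.105)].mean(0),plane(c,ce,.112)))
    do("pivot",(S<60)&(V>60)&(Z>.06)&reg(.45,.6,.1,.165),lambda m,ce:plane(c,ce,.072))
    do("stage",(Z>.015)&st,lambda m,ce:rect(c,m,.02))
    do("long",(V<110)&(S<110)&st&(Z>.015),lambda m,ce:rect(c,m,.034))
    do("short",(H>10)&(H<28)&(S>90)&st&(Z>.015),lambda m,ce:rect(c,m,.034))
    do("apron",reg(.38,.52,.15,.30)&(Z>.005)&(Z<.016)&(V<110)&(S<120),lambda m,ce:rect(c,m,.01))
    do("label",(H>20)&(H<33)&(S>100)&reg(.45,.65,.15,.28),lambda m,ce:plane(c,ce,.05))
    do("spool",(H>100)&(H<130)&(S>120)&reg(.3,.5,-.1,.1),lambda m,ce:plane(c,ce,.034))
    do("meter",(H>3)&(H<18)&(S>150)&reg(.5,.85,-.15,.12),lambda m,ce:rect(c,m,.034))
    do("tunnel",reg(.5,.66,.15,.28)&(Z>.045)&(Z<.06),lambda m,ce:rect(c,m,.056))
E
python3 m.py
```

```text
top
knob 83 [187.5 172.3] z 0.112 (array([0.6295853 , 0.29139797, 0.11167897]), array([[0.62952705, 0.2912881 , 0.112     ]]))
pivot 168 [262.  213.6] z 0.0722 [[0.55257087 0.149632   0.072     ]]
stage 5147 [440.1 230.7] z 0.0204 ((521.5458984375, -227.2471923828125), (139.60757446289062, 169.0731658935547), 83.7052993774414)
long 9 [417.8 252.6] z 0.0341 ((469.8522644042969, -174.62767028808594), (2.072654962539673, 2.1496469974517822), 0.45255130529403687)
short 134 [444.1 205.3] z 0.0342 ((573.7483520507812, -232.92979431152344), (64.26969909667969, 9.217012405395508), 83.98664093017578)
apron 90 [228.5 254.6] z 0.01 ((469.2560119628906, 226.13925170898438), (8.243010520935059, 68.67893981933594), 86.93499755859375)
label 46 [225.9 207.2] z 0.0509 [[0.56715366 0.22893545 0.05      ]]
spool 606 [341.  273.8] z 0.0342 [[ 0.43077077 -0.01244118  0.034     ]]
meter 92 [333.9 182.6] z 0.0323 ((620.9312744140625, 2.034778594970703), (68.44637298583984, 7.224008560180664), 78.92813873291016)
tunnel 915 [224.2 212.3] z 0.0557 ((560.3660278320312, 225.7246856689453), (64.04568481445312, 7
[... 483 characters left out ...]
47), 84.33890533447266)
short 108 [227.7 226.8] z 0.0336 ((581.7861328125, -229.31588745117188), (65.15950775146484, 13.410429000854492), 83.80303955078125)
apron 442 [393.1 193.3] z 0.0093 ((478.8708801269531, 231.92922973632812), (76.93555450439453, 80.29228973388672), 88.79906463623047)
label 26 [398.5 215.7] z 0.0507 [[0.56320907 0.22798191 0.05      ]]
spool 378 [308.4 181.8] z 0.0321 [[ 0.43843662 -0.01357458  0.034     ]]
meter 527 [311.1 272.7] z 0.0325 ((704.2323608398438, -7.181419372558594), (75.1406021118164, 154.0462188720703), 81.03742218017578)
tunnel 391 [398.9 211.9] z 0.0546 ((561.6304931640625, 227.98667907714844), (62.79542541503906, 65.09575653076172), 87.19328308105469)
```

View pics/crop.png

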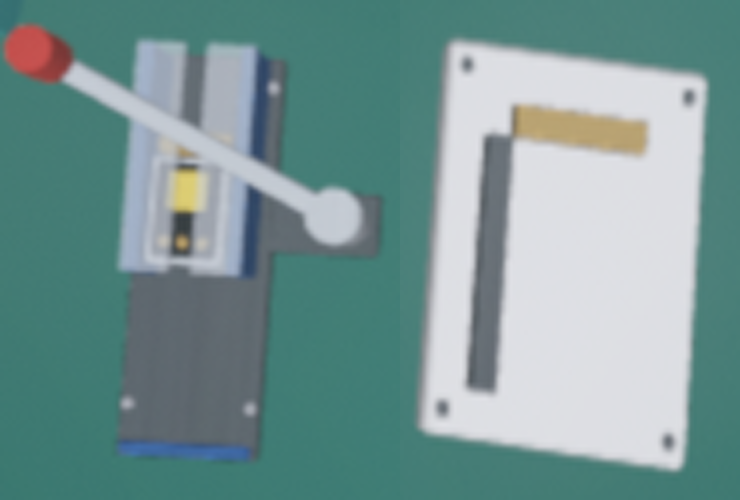

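The crop confirms the choice: the block under the cover is aluminium and black with a yellow label, with the knob at far left. On the stage the dark fence is on the +y side and the brass fence on the +x side. Next I take wrist views over the stage and then over the nest.

```bash
cat >> h.py <<'E'
def down(yaw):  # tool z down, tool y at world angle yaw (rad)
    y=np.array([np.cos(yaw),np.sin(yaw),0]); z=np.array([0,0,-1.]); return Ro.from_matrix(np.c_[np.cross(y,z),y,z]).as_rotvec()
def wcap(manip,cams,name):
    s=manip.state(); c=cams.capture("wrist"); T=np.eye(4); T[:3,:3]=Ro.from_rotvec(s["tcp_rot"]).as_matrix(); T[:3,3]=s["tool_pos"]; T=T@c["T_tool_cam"]
    c["position"]=T[:3,3]; c["orientation"]=Ro.from_matrix(T[:3,:3]).as_rotvec(); np.savez(name+".npz",**c); cv2.imwrite(f"pics/{name}.png",c["image"]); return c
E
python3 - <<'E'
from h import *
from cell import manip,cams
manip.move_pose([.50,-.22,.30],down(np.radians(-6.2))); manip.dwell(.3); c=wcap(manip,cams,"w1")
print(c["T_tool_cam"],manip.state()["clock"],manip.state()["joint_pos"])
manip.move_pose([.53,.23,.30],down(np.radians(0))); manip.dwell(.3); c=wcap(manip,cams,"w2")
print(c["position"],manip.state()["clock"],manip.state()["joint_pos"])
cv2.imwrite("pics/w12.png",cv2.resize(np.vstack([cv2.imread("pics/w1.png"),cv2.imread("pics/w2.png")]),(480,600)))
E
```

```text
[[ 6.60331236e-04 -9.56982599e-01 -2.90144565e-01  7.54082639e-02]
 [ 9.99999708e-01  5.20562317e-04  5.58900574e-04 -2.55941003e-04]
 [-3.83819797e-04 -2.90144850e-01  9.56982664e-01 -1.45610807e-01]
 [ 0.00000000e+00  0.00000000e+00  0.00000000e+00  1.00000000e+00]] 2.0917 [-4.61013802e-01 -1.30523097e-02  1.80150292e+00 -3.42734164e-06
  1.35341165e+00 -3.51852832e-01]
[0.53015148 0.30474945 0.44563531] 4.0917 [ 3.65321784e-01  4.78527897e-02  1.73932908e+00 -2.80622408e-05
  1.35440843e+00  3.66241754e-01]
```

View pics/w12.png

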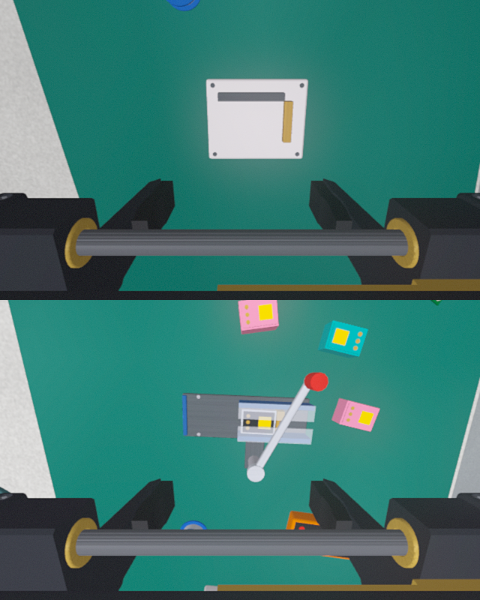

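The wrist views show the stage whole at about (257,118), and the nest with the red knob at (316,382). Both are clear, so I measure them here.

```bash
cat > m2.py <<'E'
from h import *
for n in("w1","w2"):
    c=dict(np.load(n+".npz")); h=col(c).astype(int); H,S,V=h[...,0],h[...,1],h[...,2]; P=cloud(c)
    X,Y,Z=P[...,0],P[...,1],P[...,2]; v,u=np.mgrid[:400,:640]; up=v<240
    reg=lambda a,b,e,f:(X>a)&(X<b)&(Y>e)&(Y<f)&up
    st=reg(.4,.65,-.33,-.12)
    def do(name,mask,f):
        try: m,ce,a=blob(mask); print(n,name,a,ce.round(1),"z",np.median(Z[m]).round(4),f(m,ce))
        except ValueError as e: print(name,"none")
    if n=="w1":
        print("bench",np.median(Z[reg(.4,.6,-.1,0)]))
        do("stage",(Z>.012)&(Z<.05)&st,lambda m,ce:rect(c,m,.02))
        do("long",(V<140)&(S<110)&st&(Z>.028),lambda m,ce:rect(c,m,.034))
        do("short",(H>10)&(H<28)&(S>90)&st&(Z>.028),lambda m,ce:rect(c,m,.034))
    else:
        do("knob",((H<8)|(H>172))&(S>150)&(Z>.1)&reg(.5,.75,.2,.45),lambda m,ce:(P[m].mean(0),plane(c,ce,.112)))
        do("pivot",(Z>.06)&reg(.45,.6,.1,.172),lambda m,ce:plane(c,ce,.072))
        do("apron",reg(.38,.52,.15,.30)&(Z>.006)&(Z<.014)&(V<130),lambda m,ce:rect(c,m,.01))
        do("cover",reg(.48,.64,.15,.28)&(Z>.048)&(Z<.062),lambda m,ce:rect(c,m,.056))
        do("label",(H>20)&(H<33)&(S>100)&reg(.5,.62,.18,.26),lambda m,ce:plane(c,ce,.05))
E
python3 m2.py
```

```text
bench 0.0007983802879539814
w1 stage 13739 [342.  157.6] z 0.0199 ((525.9100341796875, -229.20877075195312), (137.5354461669922, 168.5416717529297), 83.77283477783203)
w1 long 919 [334.  128.7] z 0.0337 ((520.402587890625, -186.29058837890625), (12.007309913635254, 107.42239379882812), 83.7725601196289)
w1 short 579 [383.1 161.6] z 0.0337 ((576.6238403320312, -234.247802734375), (68.77299499511719, 13.358782768249512), 84.04371643066406)
w2 knob 497 [423.8 108.6] z 0.1115 (array([0.62894553, 0.29344119, 0.11225409]), array([[0.62906304, 0.29346633, 0.112     ]]))
w2 pivot 518 [342.3 226.8] z 0.0713 [[0.55468553 0.15405592 0.072     ]]
w2 apron 3678 [281.8 153.8] z 0.0097 ((475.857666015625, 230.5149383544922), (77.97367858886719, 90.15432739257812), 89.6132583618164)
w2 cover 2781 [345.8 161.1] z 0.0556 ((565.4309692382812, 226.46527099609375), (62.893001556396484, 79.0996322631836), 87.60169982910156)
w2 label 168 [352.6 164.2] z 0.0502 [[0.56717533 0.22649849 0.05      ]]
```

```bash
cat >> h.py <<'E'
Y=np.radians(-2.6); knob0=np.array([.629,.2933]); ex=np.array([np.cos(Y),np.sin(Y)]); ey=np.array([-ex[1],ex[0]])
N0=knob0-.104*ex-.069*ey; piv=N0+.032*ex-.080*ey
E
python3 - <<'E'
from h import *
from cell import manip,cams
a0=np.arctan2(.149,.072)+Y
pt=lambda q,z=.079:[*(piv+.165*np.array([np.cos(a0+q),np.sin(a0+q)])),z]
ori=lambda q:down(a0+q-np.pi/2)
def log(t):
    s=manip.state(); d=s["tool_pos"][:2]-piv; print(t,round(s["clock"],2),"q",round(np.arctan2(d[1],d[0])-a0,3),"r",round(np.hypot(*d),4),"z",s["tool_pos"][2].round(4),"F",s["contact_force"].round(1),"w",round(s["gripper_width"],4),"g",round(s["grasp_force"],1))
manip.move_pose(pt(0,.16),ori(0)); manip.move_linear(pt(0),.12); log("down")
manip.set_gripper(.0,40); log("grip")
for q in np.linspace(0,.89,9)[1:]: manip.move_linear(pt(q),.09,ori(q)); log("pull")
manip.dwell(.2); log("held"); c=wcap(manip,cams,"w3"); s=cams.capture("top"); cv2.imwrite("pics/t3.png",cv2.resize(s["image"][150:290,150:300],None,fx=4,fy=4))
E
```

```text
down 5.67 q -0.003 r 0.1655 z 0.08 F [-0.3 -0.4  0.4] w 0.0881 g 0.0
grip 6.67 q -0.006 r 0.1651 z 0.079 F [ 4.3 -0.3 -2.8] w 0.0228 g 40.0
pull 7.03 q 0.108 r 0.1648 z 0.079 F [ 5.  -2.2 -2.8] w 0.0226 g 40.0
pull 7.38 q 0.217 r 0.1646 z 0.079 F [ 5.1 -4.  -3. ] w 0.0231 g 40.0
pull 7.72 q 0.327 r 0.1643 z 0.079 F [ 6.4 -2.9 -3. ] w 0.0227 g 40.0
pull 8.07 q 0.437 r 0.164 z 0.079 F [ 8.2 -5.  -4. ] w 0.0225 g 40.0
pull 8.43 q 0.546 r 0.1638 z 0.079 F [ 9.2 -4.6 -4.4] w 0.0231 g 40.0
pull 8.78 q 0.656 r 0.1636 z 0.079 F [11.1 -4.  -5.7] w 0.0233 g 40.0
pull 9.12 q 0.766 r 0.1633 z 0.079 F [10.9 -4.6 -6.3] w 0.0228 g 40.0
pull 9.47 q 0.876 r 0.1631 z 0.079 F [12.6 -4.  -8.8] w 0.023 g 40.0
held 9.68 q 0.874 r 0.1631 z 0.079 F [12.  -4.  -8.6] w 0.0229 g 40.0
```

View pics/w3.png

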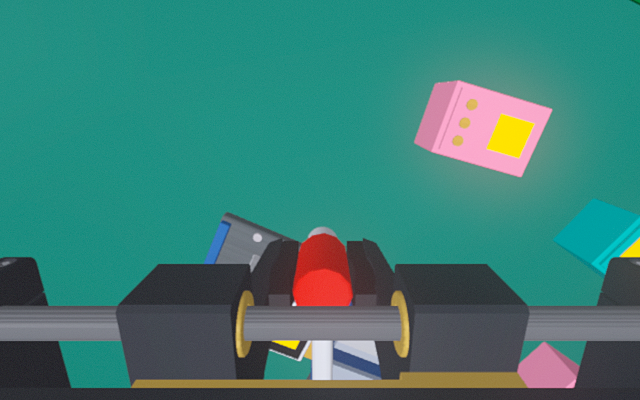

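The knob is held between the pads at (322,275). I push on gently to confirm the end stop, then ease the lever back.

Run:
```python
from h import *
from cell import manip,cams
a0=np.arctan2(.149,.072)+Y
s=manip.state(); 
pt=lambda q,z=.079:[*(piv+.164*np.array([np.cos(a0+q),np.sin(a0+q)])),z]
ori=lambda q:down(a0+q-np.pi/2)
def log(t):
    s=manip.state(); d=s["tool_pos"][:2]-piv; f=np.linalg.norm(s["contact_force"][:2]); print(t,round(s["clock"],2),"q",round(np.arctan2(d[1],d[0])-a0,3),"F",s["contact_force"].round(1),"w",round(s["gripper_width"],4)); return f
for q in (.905,.92,.935,.95):
    manip.move_linear(pt(q),.04,ori(min(q,.9))); 
    if log("push")>22: break
for q in np.linspace(.87,.0,8): manip.move_linear(pt(q),.07,ori(q)); log("ease")
manip.move_linear(pt(-.012),.03,ori(0)); log("rest"); manip.dwell(.2)
manip.set_gripper(.088,40); log("open")
manip.move_linear(pt(0,.2),.2)
manip.move_pose([*(N0-.04*ex+.0*ey),.25],down(Y+np.pi/2)); manip.dwell(.2); c=wcap(manip,cams,"w4"); log("")
print(manip.state()["joint_pos"])
```

```text
push 10.03 q 0.888 F [ 11.2  -0.9 -10.1] w 0.0228
push 10.28 q 0.891 F [ 16.8   1.7 -14.4] w 0.023
push 10.53 q 0.892 F [ 23.4   5.3 -21.3] w 0.0227
ease 10.82 q 0.852 F [10.5 -0.5 -7.8] w 0.0234
ease 11.27 q 0.729 F [10.9 -1.5 -6.9] w 0.0228
ease 11.71 q 0.606 F [ 8.1 -1.3 -6.3] w 0.023
ease 12.15 q 0.483 F [ 8.  -1.7 -4.7] w 0.023
ease 12.59 q 0.361 F [ 6.6 -1.1 -4.1] w 0.0227
ease 13.03 q 0.238 F [ 6.4 -0.4 -3.3] w 0.023
ease 13.47 q 0.115 F [ 5.8  0.2 -3.7] w 0.0228
ease 13.92 q -0.006 F [ 6.1  1.1 -4.5] w 0.0229
rest 14.17 q -0.012 F [ 4.7  2.8 -4.9] w 0.0228
open 15.41 q -0.012 F [ 0.1  0.9 -0. ] w 0.0877
 18.18 q 1.182 F [ 0.8  0.3 -1.1] w 0.088
[ 4.00127908e-01 -9.46189662e-03  1.88947193e+00  2.13440601e-05
  1.26179456e+00 -1.12512701e+00]
```

View pics/w4.png

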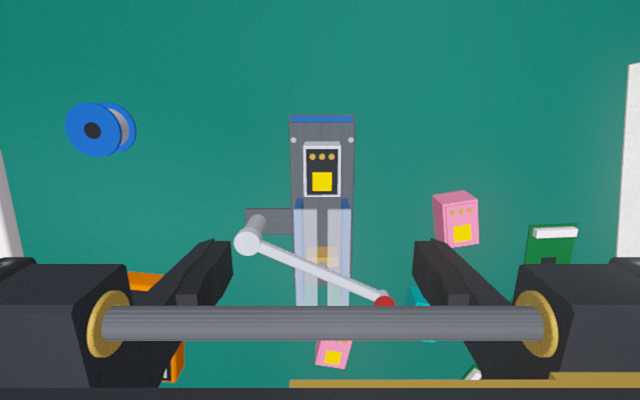

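The module is out on the apron at (322,170), label intact, and the ejector and lever are back. I measure it and grasp it.

Run:
```python
from h import *
from cell import manip,cams
c=dict(np.load("w4.npz")); P=cloud(c); X,Yy,Z=P[...,0],P[...,1],P[...,2]
d=P[...,:2]-N0; nx,ny=d@ex,d@ey
m,ce,a=blob((nx>-.09)&(nx<-.004)&(abs(ny)<.035)&(Z>.044)&(Z<.058)); r=rect(c,m,.05)
p=np.array(r[0])/1000; q=p-N0; print(a,r,"nest",q@ex,q@ey,np.median(Z[m]))
ang=np.radians(r[2]); ang=ang-np.pi/2*np.round((ang-(Y+np.pi/2))/(np.pi/2)); print("yaw",np.degrees(ang))
if abs(q@ey)<.006 and abs(q@ex+.04)<.014:
    manip.move_linear([*p,.12],.2,down(ang)); manip.move_linear([*p,.027],.12)
    manip.set_gripper(.0,40); s=manip.state(); print(s["gripper_width"],s["grasp_force"],s["contact_force"],s["tool_pos"],s["clock"])
    f0=s["contact_force"]
    manip.move_linear([*p,.13],.15); manip.dwell(.2); s=manip.state(); print(s["gripper_width"],s["contact_force"],s["clock"])
    c=wcap(manip,cams,"w5")
    np.save("g.npy",[*p,ang])
```

```text
1888 ((484.3868103027344, 232.2696075439453), (39.62997817993164, 54.28941345214844), 87.42845153808594) nest -0.037695799542622484 0.0014723476660535204 0.04959461089461667
yaw 87.42845153808594
0.039483080619663304 39.99963412061334 [-0.09646049 -1.63873893  1.02004549] [0.4842979  0.2320766  0.02700962] 20.6833
0.039637320200393795 [ 0.73666161  0.57121926 -2.17369684] 21.7167
```

View pics/w5.png

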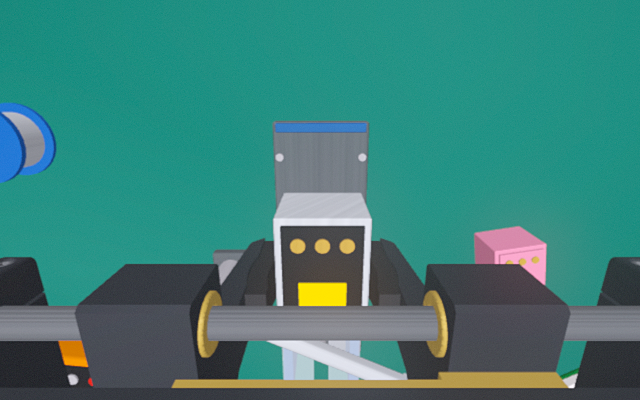

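The module is held square, with width 39.6 mm and weight about 2.2 N. I carry it to the stage, set it down short of the corner, then press it in step by step with force feedback.

```bash
cat >> h.py <<'E'
SY=np.radians(-6.15); sx=np.array([np.cos(SY),np.sin(SY)]); sy=np.array([-sx[1],sx[0]])
corner=np.array([.5733,-.1990]); seat=corner-.028*sx-.020*sy
E
cat > place.py <<'E'
from h import *
from cell import manip,cams
o=down(SY+np.pi/2); z=.13
t=[*(seat-.014*sx-.014*sy),z]
print(inverse_kinematics(t,o) if 0 else "")
manip.set_gripper(.0,60)
manip.move_linear([.50,0,.14],.25,down((Y+SY)/2+np.pi/2)); manip.move_linear(t,.25,o); manip.move_linear([*t[:2],.045],.12); manip.dwell(.3)
F0=np.mean([manip.state()["contact_force"] for _ in range(3)],0)
def F(): manip.dwell(.08); f=manip.state()["contact_force"]-F0; return -f[:2]@sx,-f[:2]@sy,f[2]
g=np.array([-.014,-.014,.045])  # stage-x, stage-y offsets from seat, z
def go(r=.03): manip.move_linear([*(seat+g[0]*sx+g[1]*sy),g[2]],r)
def rep(t):
    s=manip.state(); d=s["tool_pos"][:2]-seat; print(t,round(s["clock"],1),"F",np.round(F(),1),"off mm",(1e3*np.array([d@sx,d@sy])).round(1),"z",s["tool_pos"][2].round(4),"w",round(s["gripper_width"],4),"cmd",g.round(4))
rep("above")
def push(i,lim,step,stop,sgn=1):
    while F()[i]<lim and sgn*g[i]<stop: g[i]+=sgn*step; go()
    rep("xyz"[i])
push(2,6,.001,-.033,-1)
push(0,8,.0015,.012)
push(1,8,.0015,.012)
np.save("g2.npy",[*g,*F0])
wcap(manip,cams,"w6")
E
python3 place.py
```

```text
above 25.3 F [-0.7  0.2  0.6] off mm [-13.4 -14.3] z 0.0458 w 0.0396 cmd [-0.014 -0.014  0.045]
z 28.5 F [ 1.4 -0.9  8.5] off mm [-13.6 -14.1] z 0.037 w 0.0395 cmd [-0.014 -0.014  0.036]
x 32.3 F [11.3  0.8 16.4] off mm [ -0.1 -14.3] z 0.037 w 0.0395 cmd [ 0.0025 -0.014   0.036 ]
y 33.5 F [11.8  7.7 15.5] off mm [ -0.1 -11.7] z 0.037 w 0.0394 cmd [ 0.0025 -0.0095  0.036 ]
```

View pics/w6.png

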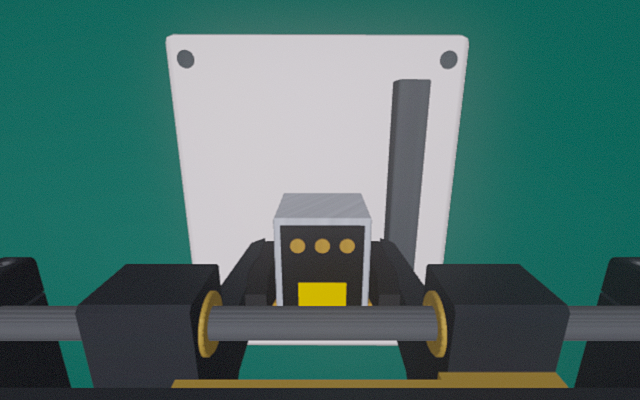

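The image shows the module (right edge near x 370) still short of the dark fence (left edge near x 387), so the 7.7 N is friction. I ease off in x, go on in y, then press x again.

```bash
cat > p2.py <<'E'
exec(open("place.py").read().split("o=down")[0])
a=np.load("g2.npy"); g=a[:3].copy(); F0=a[3:]
src=open("place.py").read(); exec(src[src.index("def F()"):src.index("g=np.array")]); exec(src[src.index("def go"):src.index("rep(\"above\")")]); exec(src[src.index("def push"):src.index("push(2,6")])
E
python3 - <<'E'
exec(open("p2.py").read())
g[0]-=.003; go(); rep("back")
while g[1]<.006:
    g[1]+=.0015; go(); f=F(); print(round(g[1]*1e3,1),np.round(f,1),end=" ")
    if f[1]>13: break
print(); rep("y")
push(0,13,.0008,.010); push(1,15,.0008,.012); push(0,15,.0008,.012); push(1,15,.0008,.012)
np.save("g2.npy",[*g,*F0]); wcap(manip,cams,"w7"); rep("end")
E
```

```text
back 33.9 F [2.2 2.8 9.4] off mm [ -0.1 -10.5] z 0.037 w 0.0394 cmd [-0.0005 -0.0095  0.036 ]
-8.0 [2.4 2.7 9. ] -6.5 [2.9 3.  8.7] -5.0 [3.2 3.6 9.6] -3.5 [3.  4.  9.2] -2.0 [3.  3.4 8.6] -0.5 [2.7 4.2 7.9] 1.0 [3.5 3.9 9.4] 2.5 [3.4 5.7 7.8] 4.0 [ 3.6 11.7  7.2] 5.5 [ 4.2 16.8  6.1] 
y 37.3 F [ 4.1 15.6  6.7] off mm [-0.   0.7] z 0.0372 w 0.0397 cmd [-0.0005  0.0055  0.036 ]
x 38.8 F [13.5 17.5 15.2] off mm [0.  0.7] z 0.0371 w 0.0396 cmd [0.0027 0.0055 0.036 ]
y 38.9 F [13.8 16.6 15.4] off mm [-0.   0.7] z 0.0371 w 0.0392 cmd [0.0027 0.0055 0.036 ]
x 39.4 F [15.9 16.4 16.5] off mm [-0.   0.8] z 0.0371 w 0.0394 cmd [0.0035 0.0055 0.036 ]
y 39.6 F [15.8 16.1 16.6] off mm [0.  0.7] z 0.0371 w 0.0394 cmd [0.0035 0.0055 0.036 ]
end 39.7 F [15.2 16.7 16.8] off mm [-0.   0.8] z 0.0371 w 0.0395 cmd [0.0035 0.0055 0.036 ]
```

View pics/w7.png

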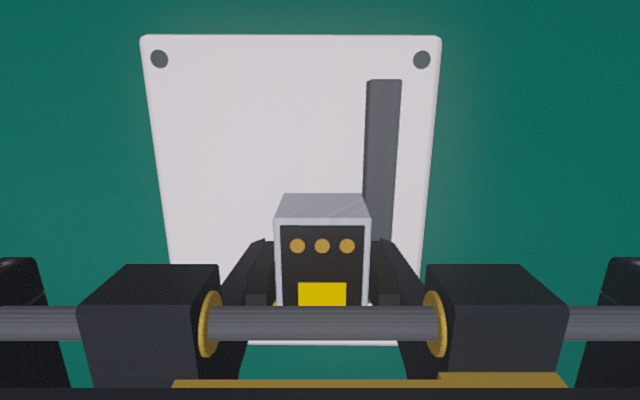

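The module now sits against the dark fence, with a sharp stop in both directions. I check its yaw against the fence edges in this close view before handing in.

Run:
```python
exec(open("p2.py").read())
c=dict(np.load("w7.npz")); h=col(c).astype(int); V=h[...,2]
for name,rows,rng,f,z in(("fence left",range(90,185),(340,400),lambda r:np.argmax(r<140),.034),("fence right",range(90,185),(380,420),lambda r:np.argmax(r>160),.034)):
    uv=[(rng[0]+f(V[y,rng[0]:rng[1]]),y) for y in rows]
    P=plane(c,uv,z)[:,:2]; vx,vy,x0,y0=cv2.fitLine((P*1e3).astype(np.float32),cv2.DIST_HUBER,0,.01,.01).ravel()
    d=np.array([x0,y0])/1e3-corner; print(name,"yaw",np.degrees(np.arctan(vy/vx)),"sy rel corner mm",1e3*d@sy)
s=manip.state(); R=Ro.from_rotvec(s["tcp_rot"]).as_matrix(); print("tool y yaw-90",np.degrees(np.arctan2(R[1,1],R[0,1]))-90,"tilt",np.degrees(np.arccos(-R[2,2])),"moment",s["moment"],"t",s["clock"])
```

```text
fence left yaw -6.1549983 sy rel corner mm -0.08647998766820225
fence right yaw -6.216793 sy rel corner mm 14.949253598018615
tool y yaw-90 -6.060853226343866 tilt 0.5319681494306879 moment [-2.38384617  2.55272854 -0.21875925] t 39.8167
```

Run:
```python
exec(open("p2.py").read())
want=Ro.from_rotvec(down(SY+np.pi/2)); act=lambda:Ro.from_rotvec(manip.state()["tcp_rot"])
e=(want*act().inv()); print("err deg (stage x,y,z)",np.degrees(Ro.from_euler("z",-SY).apply(e.as_rotvec())))
cmd=want
for k in range(2):
    cmd=Ro.from_rotvec(.8*(want*act().inv()).as_rotvec())*cmd
    manip.move_linear([*(seat+g[0]*sx+g[1]*sy),g[2]],.03,cmd.as_rotvec()); rep("fix")
    print("err",np.degrees(Ro.from_euler("z",-SY).apply((want*act().inv()).as_rotvec())))
manip.dwell(1); rep("hold")
c=wcap(manip,cams,"w8"); s=manip.state(); print(s["grasp_force"],s["moment"],s["clock"])
```

```text
err deg (stage x,y,z) [ 0.3680532  -0.38409245 -0.08791255]
fix 40.1 F [15.8 16.6 16.7] off mm [0.  0.7] z 0.037 w 0.0394 cmd [0.0035 0.0055 0.036 ]
err [ 0.08014329 -0.06924732 -0.02587777]
fix 40.4 F [15.  16.8 17.2] off mm [0.  0.7] z 0.037 w 0.0399 cmd [0.0035 0.0055 0.036 ]
err [ 0.02125746 -0.01030469 -0.01450611]
hold 41.5 F [15.6 16.5 16.5] off mm [0.  0.7] z 0.037 w 0.0396 cmd [0.0035 0.0055 0.036 ]
60.01113340258598 [-2.521151    2.65375972 -0.17505179] 41.6167
```

The tool is level, and about 16 N is pressed steadily on both fences and down onto the plate. I hand in.

```bash
python3 -c "
from cell import order
print(order.close_job())"
```

```text
the job is handed in; nothing more can be done
None
```

The job is handed in at about 42 s: the lever was pulled to its end stop and eased back to rest over about 3.5 s, and the module is still held in the stage corner, pressed with about 16 N on each fence and down onto the plate; the spool and the meter were not touched.

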